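Sort spring buffers by squeezing them

TASK

Squeeze each of the three spring buffers lightly end to end between the fingers to feel whether it is firm or has gone soft, then sort them: the firm ones go into the tray with the three compartments, the soft ones into the tray without dividers. Set them down flat on the tray's floor, do not squeeze any of them hard enough to crack its casing (60 N on a finger), and leave the other things on the bench where they are.

Things in the scene. Friction and masses are not known exactly. Their poses are not given: they have to be found in the camera images.
- buffer_a: spring buffer lying on the mat, about 0.1 kg: grey steel block 30 long x 24 wide x 26 mm high, at one end a black round rubber pad (23 mm across, 6 mm thick) on a short steel stem. Origin: centre of the underside, midway between bare end face (x = -22 mm) and pad face (x = +22 mm), so 44 mm long unsqueezed; x along the buffer towards the pad, both faces centred 13 mm up, z up
- buffer_b: second buffer, looks, size, weight and axes as buffer_a. Squeezed end face to pad with 15 to 25 N on each finger, a firm buffer gives less than 2 mm (stays about 43 mm long); a soft one is driven fully in by 7 N and gives about 7 mm (about 37 mm long). Both spring back when let go. More than 60 N on a finger cracks the casing
- buffer_c: third buffer, looks, size, weight and axes as buffer_a, behaviour as told at buffer_b. Firm and soft cannot be seen, the names a, b, c say nothing about it, and none, some or all of the three may be soft
- cell_tray: grey tray fixed to the bench, outside 136 (its x) x 126 (its y) x 14 mm high, walls and floor 4 mm thick, thin side handles on its y sides. Origin: centre of the underside, z up. Two dividers, 4 mm thick and up to the height of the walls, part it into three compartments side by side along x, centred at x = -44, 0 and +44 mm, each 40 mm (x) by 118 mm (y) inside.
- plain_tray: grey tray fixed to the bench, outside 136 (its x) x 126 (its y) x 14 mm high, walls and floor 4 mm thick, thin side handles on its y sides. Origin: centre of the underside, z up. No dividers: one bay 128 mm (x) by 118 mm (y) inside.
- usb_stick: bystander: memory stick, 18x50x9 mm, lying between the buffers; origin at the centre of its underside, long side along its y
- dip_chip: bystander: black 40-pin chip on foam, 24x60x11 mm; origin at the centre of its underside
- nine_volt: bystander: block battery standing up, 18x26x48 mm; origin at the centre of the underside
- tip_tin: bystander: small round yellow-topped tin, 46x46x16 mm; origin at the centre of the underside
- driver_blue: bystander: small blue screwdriver, 18x152x17 mm; origin at the centre of the underside
Mind the look-alikes: they are no part of the job. Leave any orange look-alike of the buffer_c alone.

How it is judged:
At the end, for the whole second after the job is handed in: Every firm buffer lies in the compartment tray and every soft one in the undivided tray, each upright as it lay at first (within 0.15 rad) on the tray's floor (underside less than 8 mm above the tray's underside), its centre within 58 mm in x and 50 mm in y of the tray's centre, at rest (((y of buffer_a_core_c0 in the frame of buffer_a above -0.00375 m and x of buffer_a in the frame of cell_tray between -0.058 and 0.058 m and y of buffer_a in the frame of cell_tray between -0.05 and 0.05 m and z of buffer_a in the frame of cell_tray between 0.001 and 0.008 m) or (y of buffer_a_core_c0 in the frame of buffer_a below -0.00375 m and x of buffer_a in the frame of plain_tray between -0.058 and 0.058 m and y of buffer_a in the frame of plain_tray between -0.05 and 0.05 m and z of buffer_a in the frame of plain_tray between 0.001 and 0.008 m)) and angle between each of buffer_a, buffer_b, buffer_c's own z axis and vertical below 0.15 rad and linear speed of each of buffer_a, buffer_b, buffer_c below 0.03 m/s and ((y of buffer_b_core_c0 in the frame of buffer_b above -0.00375 m and x of buffer_b in the frame of cell_tray between -0.058 and 0.058 m and y of buffer_b in the frame of cell_tray between -0.05 and 0.05 m and z of buffer_b in the frame of cell_tray between 0.001 and 0.008 m) or (y of buffer_b_core_c0 in the frame of buffer_b below -0.00375 m and x of buffer_b in the frame of plain_tray between -0.058 and 0.058 m and y of buffer_b in the frame of plain_tray between -0.05 and 0.05 m and z of buffer_b in the frame of plain_tray between 0.001 and 0.008 m)) and ((y of buffer_c_core_c0 in the frame of buffer_c above -0.00375 m and x of buffer_c in the frame of cell_tray between -0.058 and 0.058 m and y of buffer_c in the frame of cell_tray between -0.05 and 0.05 m and z of buffer_c in the frame of cell_tray between 0.001 and 0.008 m) or (y of buffer_c_core_c0 in the frame of buffer_c below -0.00375 m and x of buffer_c in the frame of plain_tray between -0.058 and 0.058 m and y of buffer_c in the frame of plain_tray between -0.05 and 0.05 m and z of buffer_c in the frame of plain_tray between 0.001 and 0.008 m))); the robot touches nothing.
It fails at once if a buffer's casing is cracked: a finger presses it with more than about 60 N (contact force between the fingers and buffer_a above 120 N or contact force between the fingers and buffer_b above 120 N or contact force between the fingers and buffer_c above 120 N).
It fails at once if a bystander is moved by more than 30 mm (distance of any of usb_stick, dip_chip, nine_volt, tip_tin, driver_blue from where it was at the start of the episode above 0.03 m).
It also fails if it takes over 59 s, if anything falls off the work surface, if the arm or the gripper's body presses on something with over 40 N, if the wrist force passes 120 N, or if a joint passes its speed limit or range.

ROBOT

A 6-joint arm with a two-finger parallel gripper is mounted at the origin on a cart in front of the work surface, level with it; the furniture and walls round the work are solid. World frame = base frame: x ahead of the robot, y to its left, z up, the work surface at z = 0. Lengths are in m, angles in rad, forces in N, time in s.
With the tool pointing down it reaches from about 0.25 to 0.775 m from the base axis. Payload 4 kg.
Tool frame: the origin (TCP) lies at the centre of the arm's flange, where the gripper is bolted on; the fingertips stand 199 mm ahead of it and the grasp point (between the pads) lies 180 mm ahead of it (robot.tcp_to_tips is the z of the fingertips in the tool frame, in m); z points along the fingers, y is the line along which they close (so a half turn about z gives the same grasp; the last joint's range is limited). The gripper opens to 94 mm and grips with 3 to 60 N. Pads are 16 mm wide; open, the fingers measure 119 mm over their backs; the gripper's body (75 mm by 177 mm) begins 78 mm behind the grasp point.
Start: joints at [-1.234, 0.087, 1.371, -0, 1.684, -0.103], TCP at [0.234, -0.498, 0.405] pointing down, gripper open.
Joint ranges: [-3.1, 3.1], [-0.76, 2.03], [0.27, 2.55], [-1.08, 4.22], [0.17, 2.65], [-2.57, 2.57]. Speed limits (rad/s): [2.79, 2.79, 3.14, 3.14, 3.14, 3.14].

INTERFACE

Orientations are given as [roll, pitch, yaw] about the fixed x, y, z axes, in that order (R = Rz(yaw) Ry(pitch) Rx(roll)).
In Python, from bench import robot gives the robot as it stands.
- The arm moves only by the tool play_rows, never from a script. Its arguments are lists of equal length, an entry for each row: "translation": the shift along the tool's x, y, z scaled (see below), a list of three; "twist": the turn, a rotation vector about the tool's x, y, z scaled (see below), a list of three; "gripper": the opening, from -1 (shut) to 1 (fully open). A call has 1 to 8 rows; each row shifts and turns the commanded pose from where the row before left it, along the tool's axes as they then stand; what a row does not reach is not made up. The controller multiplies each number of a shift by 0.04 m and each number of a turn by 0.1 rad. A row lasts 1/10 s, in which the tool goes at most 50 mm and 8.59 degrees, less where a joint would pass 70% of its speed; a pose out of reach is approached as far as the arm can. A call with a number of a shift or a turn outside -1 to 1 is refused whole. A call with a gripper value outside its range is refused whole. The fingers move at their own pace and stop on an object; the grip force is fixed at half the most. Time passes only in rows, so rows that do not move let the fingers close. It gives the time, the measured TCP pose, the force, the opening and the grip force at its end, in the units of the state.
- robot.get_obs(): the state, without advancing time (a new reading comes with each control period).
- robot.snapshot(name): name is "side" or "top"; returns the picture (384x512x3 uint8, red, green, blue); there is no depth.
- robot.camera_model(name): a dict with "camera_matrix" (3x3 intrinsics, pixels), "rvec" (rotation vector, rad) and "tvec" (3), from world to camera coordinates, as OpenCV has them. Camera axes: x right, y down, z forward; pixel columns grow to the right and rows downward; lengths in m; the calibration is good to about 2 mm. A picture is of the moment at which its call begins. camera_model takes no time and is no camera call.
- robot.close_job(): hands the job in; it is judged then, once.
Trained networks look in the newest picture that a camera, given by its name, has taken for a name from the list of things; names that differ only in an ending like _2 or _b are one class to them, and where a whole thing is asked for, a point or a joint stands for the part that bears it (a point fixed in the world has none). Each returns a list of dicts, best first, with "score" (0 to 1); they miss things now and then, are a little off and sometimes report something else, mostly with a low value. They report only what shows in the picture. A call takes as long as a camera call. They do not tell look-alikes from the thing itself.
- robot.recognise(name, camera): "centre" ([x, y, z] in m, in world coordinates, good to about 4 mm: the middle of the surface that is visible of it).
- robot.spot_point(name, camera): "centre" ([x, y, z] in m, in world coordinates, good to about 4 mm: a listed point, or the origin of a listed thing).
The state is a dict: "time": time; "joint_positions": joint angles; "qvel": joint speeds; "joint_torque": joint torques, N m; "tool_pos": TCP position; "ee_rot": TCP orientation; "wrist_force": force on the tool from outside, world axes, zero at the start; "wrist_torque": the same for the moment, N m; "width": finger opening in m; "finger_force": force on a finger pad.
Only numpy, scipy, OpenCV 4.12 (cv2) and the standard library are available. Lean on these libraries where they do the work, as an engineer would, in place of code of your own. Each camera call takes 0.05 s, during which the arm holds its last target. There are 200 camera calls.

## Working session

There is one attempt and no reset: what is moved stays moved. The work goes in short steps, Python scripts to look and compute and a tool call to move; the robot and the scene stay as the last step left them, time stands still between calls to the robot, and variables do not carry over. Pictures are saved under pics/ and viewed, at most 10 in all, crops included, and the job is handed in when it is done.

Besides the shell and the picture viewer there is one more tool, called after ">>>" in YAML: its name, and indented under it one key for each argument. play_rows: Moves the arm, as the interface text tells. Its arguments: {"type":"object","properties":{"translation":{"type":"array","items":{"type":"array","items":{"type":"number","minimum":-1,"maximum":1}}},"twist":{"type":"array","items":{"type":"array","items":{"type":"number","minimum":-1,"maximum":1}}},"gripper":{"type":"array","items":{"type":"number"}}},"required":["translation","twist","gripper"]}

```bash
mkdir -p pics; ls; python3 - <<'E'
from bench import robot
import cv2,numpy as np
for c in ("top","side"):
    im=robot.snapshot(c); cv2.imwrite(f"pics/{c}0.png",im[:,:,::-1])
    m=robot.camera_model(c); print(c,np.round(m["camera_matrix"],1).tolist(),np.round(m["rvec"],4).ravel(),np.round(m["tvec"],4).ravel())
for n in ["buffer_a","cell_tray","plain_tray","usb_stick","dip_chip","nine_volt","tip_tin","driver_blue"]:
    for c in ("top","side"):
        print(n,c,[(np.round(d["centre"],3).tolist(),round(d["score"],2)) for d in robot.spot_point(n,c)])
o=robot.get_obs();print(o)
E
```

```text
pics
top [[395.8, 0.0, 256.1], [0.0, 395.8, 198.9], [0.0, 0.0, 1.0]] [ 2.1784 -2.1893  0.0571] [0.1386 0.4626 1.3076]
side [[441.8, 0.0, 258.0], [0.0, 441.8, 186.3], [0.0, 0.0, 1.0]] [ 0.653  -2.6283  1.1987] [0.478  0.1001 1.1169]
buffer_a top [([0.523, 0.093, 0.0], 0.65), ([0.275, 0.432, 0.006], 0.56), ([0.437, 0.018, 0.002], 0.52), ([0.444, 0.208, 0.002], 0.45)]
buffer_a side [([0.278, 0.439, 0.002], 0.85), ([0.517, 0.095, 0.007], 0.65), ([0.438, 0.022, 0.004], 0.48)]
cell_tray top [([0.512, -0.12, 0.001], 0.6)]
cell_tray side [([0.51, -0.118, -0.001], 0.7), ([0.521, 0.095, 0.009], 0.19)]
plain_tray top [([0.505, 0.357, -0.003], 0.79)]
plain_tray side [([0.503, 0.357, 0.002], 0.98)]
usb_stick top [([0.441, 0.106, 0.002], 0.46)]
usb_stick side [([0.436, 0.111, 0.005], 0.64)]
dip_chip top [([0.54, 0.196, 0.001], 0.56)]
dip_chip side [([0.54, 0.201, -0.002], 0.52)]
nine_volt top [([0.654, 0.017, 0.003], 0.62)]
nine_volt side [([0.657, 0.016, 0.0], 0.62)]
tip_tin top [([0.588, 0.021, -0.004], 0.42)]
tip_tin side [([0.586, 0.02, 0.004], 0.58)]
driver_blue top [([0.644, -0.194, 0.001], 0.59), ([0.442, 0.106, 0.002], 0.4)]
driver_blue side [([0.643, -0.196, 0.005], 0.51), ([0.654, 0.019, 0.003], 0.17)]
{'time': 0.9, 'joint_positions': array([-1.23409863e+00,  8.71532954e-02,  1.37067004e+00,  1.30751113e-06,
        1.68357931e+00, -1.03076153e-01]), 'qvel': array([ 0.00083219, -0.00127756, -0.0010139 ,  0.00108122, -0.00178795,
        0.00106837]), 'joint_torque': array([-7.06141454e-04, -3.40038371e+01, -3.02602351e+01,  7.16756168e-02,
        2.36839842e-02,  2.72380612e-05]), 'tool_pos': array([ 0.23416115, -0.49766015,  0.40474665]), 'ee_rot': array([3.14140352e+00, 1.82582940e-05, 4.39773995e-01]), 'wrist_force': array([-0.2205739 , -0.93377962,  0.40254041]), 'wrist_torque': array([-0.06505372, -0.03783126,  0.0389255 ]), 'finger_force': 0.0, 'width': 0.09389479181351323}
```

```bash
python3 - <<'E'
import cv2,numpy as np
t=cv2.imread("pics/top0.png")
cv2.imwrite("pics/top0v.png",cv2.resize(t,(800,600),interpolation=cv2.INTER_CUBIC))
E
```

```text
(no output)
```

View pics/top0v.png

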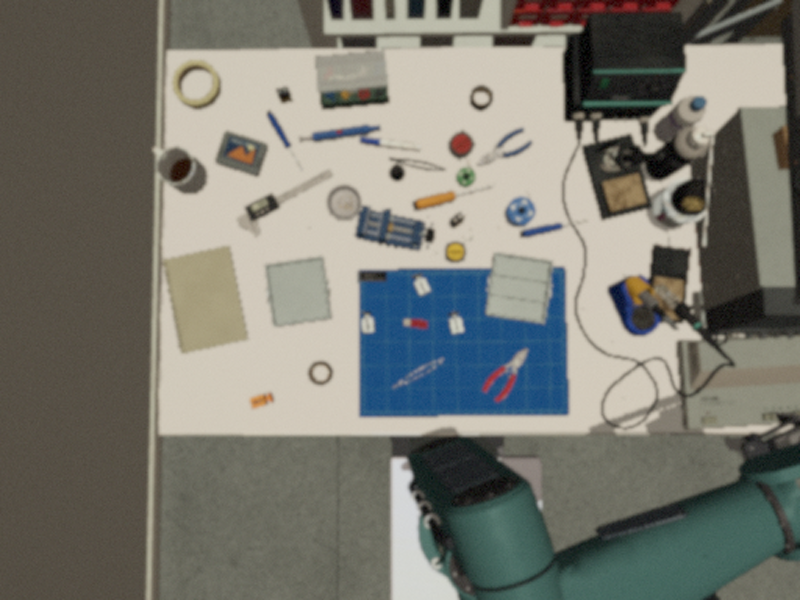

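View pics/side0.png

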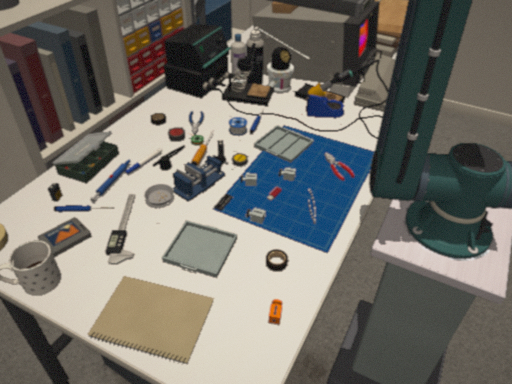

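```bash
cat > h.py <<'E'
import cv2,numpy as np
from bench import robot
def proj(c,P):
    m=robot.camera_model(c)
    return cv2.projectPoints(np.float64(P).reshape(-1,1,3),np.float64(m["rvec"]),np.float64(m["tvec"]),np.float64(m["camera_matrix"]),None)[0].reshape(-1,2)
def rect(c,im,cx,cy,z,half=0.04,n=260):
    # world patch: up=+x, left=+y
    W=np.array([[cx+half,cy+half,z],[cx+half,cy-half,z],[cx-half,cy-half,z],[cx-half,cy+half,z]])
    H=cv2.getPerspectiveTransform(proj(c,W).astype(np.float32),np.float32([[0,0],[n,0],[n,n],[0,n]]))
    return cv2.warpPerspective(im,H,(n,n),flags=cv2.INTER_CUBIC)
B=[(0.522,0.094),(0.441,0.207),(0.437,0.020)]
E
python3 - <<'E'
from h import *
rows=[]
for c in("top","side"):
    im=cv2.imread(f"pics/{c}0.png"); r=[]
    for b in B:
        p=rect(c,im,*b,0.026)
        for k in range(1,4): cv2.line(p,(65*k,0),(65*k,260),(0,255,0),1);cv2.line(p,(0,65*k),(260,65*k),(0,255,0),1)
        r.append(p)
    rows.append(np.hstack(r))
cv2.imwrite("pics/rect0.png",np.vstack(rows))
E
```

```text
(no output)
```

View pics/rect0.png

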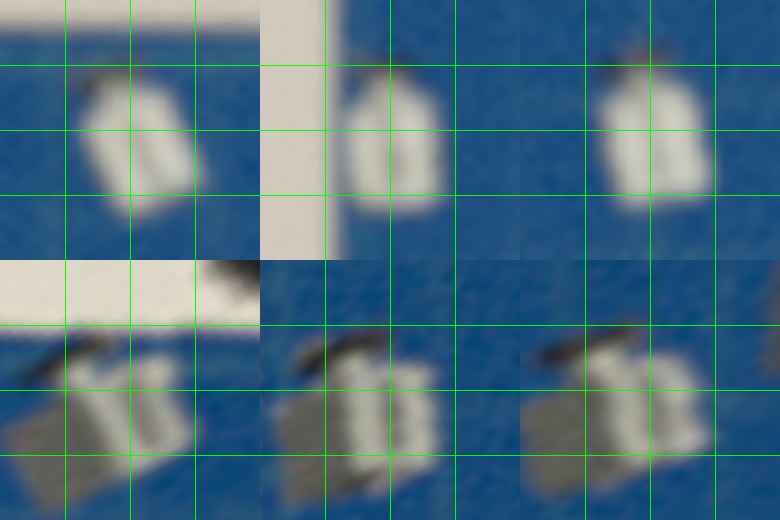

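```bash
python3 - <<'E'
from h import *
im=cv2.imread("pics/top0.png"); m=robot.camera_model("top"); R=cv2.Rodrigues(np.float64(m["rvec"]))[0]; print("cam",-R.T@np.ravel(m["tvec"]))
for b in B:
    n=480;p=rect("top",im,*b,0.026,0.04,n).astype(int)
    red=p[:,:,2]; mk=((red>115)&(p[:,:,0]-red<40)).astype(np.uint8)
    k,l,s,ce=cv2.connectedComponentsWithStats(mk)
    # component containing centre
    i=l[n//2,n//2] or 1+np.argmin(np.hypot(*(ce[1:]-n/2).T)); pts=cv2.findNonZero((l==i).astype(np.uint8))
    (u,v),(w,h),a=cv2.minAreaRect(pts)
    sc=0.08/n; x=b[0]+0.04-v*sc; y=b[1]+0.04-u*sc
    q=pts.reshape(-1,2); d=np.c_[-(q[:,1]),-(q[:,0])]*sc; ev,E=np.linalg.eigh(np.cov(d.T)); ax=E[:,1]*np.sign(E[0,1])
    ang=np.degrees(np.arctan2(ax[1],ax[0]))
    print("block centre",round(x,4),round(y,4),"size mm",round(w*sc*1e3,1),round(h*sc*1e3,1),"rect a",round(a,1),"pca yaw",round(ang,1), "centroid",b[0]+0.04+d[:,0].mean(),b[1]+0.04+d[:,1].mean())
# trays
for nme,c0 in(("cell",(0.511,-0.12)),("plain",(0.504,0.357))):
    p=rect("top",im,*c0,0.014,0.1,600); cv2.imwrite(f"pics/{nme}.png",p)
a=cv2.hconcat([cv2.imread("pics/cell.png"),cv2.imread("pics/plain.png")]);cv2.imwrite("pics/trays.png",cv2.resize(a,(800,400)))
E
```

```text
cam [0.37948687 0.1218686  1.33576333]
block centre 0.5184 0.0917 size mm 41.5 30.0 rect a 65.2 pca yaw 23.9 centroid 0.5169254140745991 0.09088930886946481
block centre 0.4411 0.2193 size mm 79.8 55.3 rect a 90.0 pca yaw 12.4 centroid 0.4390607367393029 0.22505878196911433
block centre 0.4352 0.019 size mm 42.1 31.0 rect a 79.0 pca yaw 13.0 centroid 0.4335310608020698 0.01849025442000863
```

View pics/trays.png

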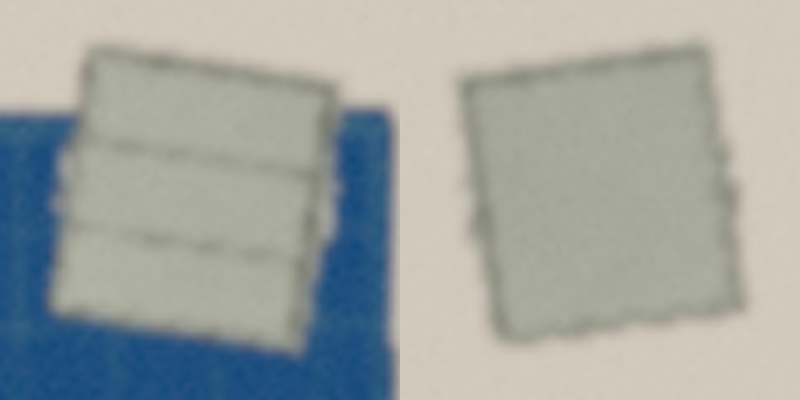

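```bash
python3 - <<'E'
from h import *
im=cv2.imread("pics/top0.png"); si=cv2.imread("pics/side0.png")
n=480;b=B[1];p=rect("top",im,*b,0.026,0.04,n).astype(int)
mk=((p[:,:,2]>115)&(p[:,:,0]-p[:,:,2]<40)).astype(np.uint8);mk[:,:155]=0;mk[:,400:]=0
pts=cv2.findNonZero(mk);(u,v),s,a=cv2.minAreaRect(pts);print(b[0]+.04-v/6000,b[1]+.04-u/6000,np.array(s)/6,a)
q=-pts.reshape(-1,2)[:,::-1].astype(float);E=np.linalg.eigh(np.cov(q.T))[1][:,1];print(np.degrees(np.arctan(E[1]/E[0])))
# vise: box marks z=0 and z=0.1 at gripper body end corners
t=im.copy();s=si.copy()
ang=np.radians(24);ax=np.array([np.cos(ang),np.sin(ang)]);pe=np.array([-ax[1],ax[0]]);c=np.array([.522,.094])
for z,col in((0,(0,255,0)),(0.1,(0,0,255))):
    P=[[*(c+i*.0885*ax+j*.0375*pe),z] for i,j in((1,1),(1,-1),(-1,-1),(-1,1))]
    for name,g in(("top",t),("side",s)): cv2.polylines(g,[np.round(proj(name,P)).astype(int)],True,col,1)
a=cv2.resize(t[100:230,200:330],(400,400),interpolation=cv2.INTER_CUBIC);b=cv2.resize(s[120:250,140:270],(400,400),interpolation=cv2.INTER_CUBIC)
cv2.imwrite("pics/vise.png",np.hstack([a,b]))
E
```

```text
0.4370833333333333 0.20641666666666666 [41.5 29.5] 90.0
3.3124937200849103
```

View pics/vise.png

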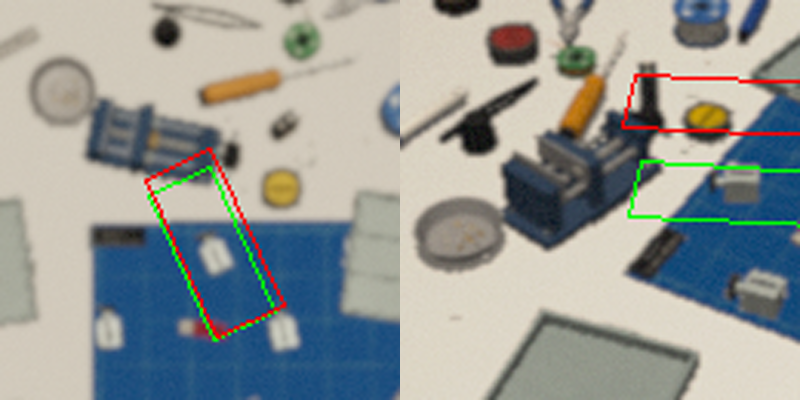

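>>> play_rows:
  translation:
    - [0, 0, 0]
    - [0, 0, 0]
    - [0, 0, 0]
    - [0, 0, 0]
    - [0, 0, 0]
    - [0, 0, 0]
    - [0, 0, 0]
    - [0, 0, 0]
  twist:
    - [0, 0, -1]
    - [0, 0, -1]
    - [0, 0, -1]
    - [0, 0, -1]
    - [0, 0, -1]
    - [0, 0, -1]
    - [0, 0, -1]
    - [0, 0, -1]
  gripper: [1, 1, 1, 1, 1, 1, 1, 1]

```text
time: 1.7
tool_pos: [0.2342, -0.4977, 0.4047]
ee_rot: [3.142, 0.0, 1.244]
wrist_force: [-0.7, -0.4, -0.8]
width: 0.094
finger_force: 0.0
```

>>> play_rows:
  translation:
    - [0, 0, 0]
    - [0, 0, 0]
    - [0, 0, 0]
    - [0, 0, 0]
    - [0, 0, 0]
    - [0.85, 0.52, 0]
    - [0.85, 0.52, 0]
    - [0.85, 0.52, 0]
  twist:
    - [0, 0, -1]
    - [0, 0, -1]
    - [0, 0, -1]
    - [0, 0, -1]
    - [0, 0, -1]
    - [0, 0, 0]
    - [0, 0, 0]
    - [0, 0, 0]
  gripper: [1, 1, 1, 1, 1, 1, 1, 1]

```text
time: 2.5
tool_pos: [0.2787, -0.3856, 0.4045]
ee_rot: [3.141, -0.0, 1.739]
wrist_force: [0.0, 0.6, -0.1]
width: 0.094
finger_force: 0.0
```

>>> play_rows:
  translation:
    - [0.85, 0.52, 0]
    - [0.85, 0.52, 0]
    - [0.85, 0.52, 0]
    - [0.85, 0.52, 0]
    - [0.85, 0.52, 0]
    - [0.85, 0.52, 0]
    - [0.85, 0.52, 0]
    - [0.85, 0.52, 0]
  twist:
    - [0, 0, 0]
    - [0, 0, 0]
    - [0, 0, 0]
    - [0, 0, 0]
    - [0, 0, 0]
    - [0, 0, 0]
    - [0, 0, 0]
    - [0, 0, 0]
  gripper: [1, 1, 1, 1, 1, 1, 1, 1]

```text
time: 3.3
tool_pos: [0.3969, -0.0889, 0.405]
ee_rot: [3.141, 0.001, 1.74]
wrist_force: [1.2, 0.0, -0.9]
width: 0.0938
finger_force: 0.0
```

>>> play_rows:
  translation:
    - [0.85, 0.52, 0]
    - [0.85, 0.52, 0]
    - [0.85, 0.52, 0]
    - [0, 0, 0]
  twist:
    - [0, 0, 0]
    - [0, 0, 0]
    - [0, 0, 0]
    - [0, 0, 0]
  gripper: [1, 1, 1, 1]

```text
time: 3.7
tool_pos: [0.4419, 0.0239, 0.4046]
ee_rot: [3.141, -0.002, 1.746]
wrist_force: [-0.4, 0.5, 0.8]
width: 0.0942
finger_force: 0.0
```

>>> play_rows:
  translation:
    - [-0.08, -0.09, 1]
    - [0, 0, 1]
    - [0, 0, 1]
    - [0, 0, 1]
    - [0, 0, 0.7]
    - [0, 0, 0.35]
    - [0, 0, 0]
    - [0, 0, 0]
  twist:
    - [0, 0, 0]
    - [0, 0, 0]
    - [0, 0, 0]
    - [0, 0, 0]
    - [0, 0, 0]
    - [0, 0, 0]
    - [0, 0, 0]
    - [0, 0, 0]
  gripper: [1, 1, 1, 1, 1, 1, 0.1, 0.1]

```text
time: 4.5
tool_pos: [0.438, 0.0159, 0.2028]
ee_rot: [3.141, 0.001, 1.739]
wrist_force: [0.4, -0.0, 0.1]
width: 0.0814
finger_force: 0.0
```

>>> play_rows:
  translation:
    - [0, 0, 0]
    - [0, 0, 0]
    - [0, 0, 0]
    - [0, 0, 0]
  twist:
    - [0, 0, 0]
    - [0, 0, 0]
    - [0, 0, 0]
    - [0, 0, 0]
  gripper: [0.1, 0, -0.05, -0.1]

```text
time: 4.9
tool_pos: [0.4381, 0.0167, 0.2027]
ee_rot: [3.142, 0.0, 1.74]
wrist_force: [-0.3, -0.4, 0.1]
width: 0.0494
finger_force: 0.0
```

>>> play_rows:
  translation:
    - [0.08, 0.02, 0]
    - [0, 0, 0]
    - [0, 0, 0]
    - [0, 0, 0]
    - [0, 0, 0]
    - [0, 0, 0]
    - [0, 0, 0]
    - [0, 0, 0]
  twist:
    - [0, 0, 0]
    - [0, 0, 0]
    - [0, 0, 0]
    - [0, 0, 0]
    - [0, 0, 0]
    - [0, 0, 0]
    - [0, 0, 0]
    - [0, 0, 0]
  gripper: [0, -0.1, -0.2, -0.3, -0.4, -0.5, -0.5, -0.5]

```text
time: 5.7
tool_pos: [0.4384, 0.0201, 0.2027]
ee_rot: [3.142, 0.0, 1.74]
wrist_force: [-1.6, 1.6, 1.4]
width: 0.0425
finger_force: 29.7
```

>>> play_rows:
  translation:
    - [0, 0, -0.5]
    - [0, 0, -1]
    - [0, 0, -1]
    - [0, 0, 0]
    - [0, 0, 0]
    - [0, 0, 0]
    - [0, 0, 0]
    - [0, 0, 0]
  twist:
    - [0, 0, 0]
    - [0, 0, 0]
    - [0, 0, -1]
    - [0, 0, -1]
    - [0, 0, -1]
    - [0, 0, -1]
    - [0, 0, -1]
    - [0, 0, -1]
  gripper: [-0.5, -0.5, -0.5, -0.5, -0.5, -0.5, -0.5, -0.5]

```text
time: 6.5
tool_pos: [0.4386, 0.0198, 0.3023]
ee_rot: [-3.141, 0.001, 2.344]
wrist_force: [-0.2, 0.2, -1.1]
width: 0.0423
finger_force: 29.7
```

>>> play_rows:
  translation:
    - [0, 0, 0]
    - [0, 0, 0]
    - [0, 0, 0]
    - [0, 0, 0]
    - [0, 0, 0]
    - [0, 0, 0]
    - [0, 0, 0]
    - [-0.24, -0.63, 0]
  twist:
    - [0, 0, -1]
    - [0, 0, -1]
    - [0, 0, -1]
    - [0, 0, -1]
    - [0, 0, -1]
    - [0, 0, -1]
    - [0, 0, -0.6]
    - [0, 0, 0]
  gripper: [-0.5, -0.5, -0.5, -0.5, -0.5, -0.5, -0.5, -0.5]

```text
time: 7.3
tool_pos: [0.4442, -0.0052, 0.3022]
ee_rot: [3.141, 0.0, 3.004]
wrist_force: [0.0, 0.2, -1.2]
width: 0.0426
finger_force: 29.7
```

>>> play_rows:
  translation:
    - [-0.24, -0.63, 0]
    - [-0.24, -0.63, 0]
    - [-0.24, -0.63, 0]
    - [-0.24, -0.63, 0]
    - [0, 0, 0]
    - [0, 0, 0]
  twist:
    - [0, 0, 0]
    - [0, 0, 0]
    - [0, 0, 0]
    - [0, 0, 0]
    - [0, 0, 0]
    - [0, 0, 0]
  gripper: [-0.5, -0.5, -0.5, -0.5, -0.5, -0.5]

```text
time: 7.9
tool_pos: [0.4681, -0.1119, 0.3022]
ee_rot: [3.141, -0.001, 2.998]
wrist_force: [-0.1, -0.0, -0.9]
width: 0.0428
finger_force: 29.7
```

>>> play_rows:
  translation:
    - [0, 0, 0.8]
    - [0, 0, 0.8]
    - [0, 0, 0.5]
    - [0, 0, 0.22]
    - [0, 0, 0]
  twist:
    - [0, 0, 0]
    - [0, 0, 0]
    - [0, 0, 0]
    - [0, 0, 0]
    - [0, 0, 0]
  gripper: [-0.5, -0.5, -0.5, -0.5, -0.5]

```text
time: 8.4
tool_pos: [0.4675, -0.1105, 0.2086]
ee_rot: [3.141, -0.003, 3.001]
wrist_force: [-0.2, 0.1, -1.0]
width: 0.0421
finger_force: 29.7
```

>>> play_rows:
  translation:
    - [0, 0, 0.03]
    - [0, 0, 0]
    - [0, 0, 0]
    - [0, 0, -0.2]
    - [0, 0, -0.6]
    - [0, 0, -0.9]
    - [0, 0, -0.8]
    - [0, 0, 0]
  twist:
    - [0, 0, 0]
    - [0, 0, 0]
    - [0, 0, 0]
    - [0, 0, 0]
    - [0, 0, 0]
    - [0, 0, 0]
    - [0, 0, 1]
    - [0, 0, 1]
  gripper: [-0.5, 0.3, 0.3, 0.3, 0.3, 0.3, 1, 1]

```text
time: 9.2
tool_pos: [0.4695, -0.112, 0.3158]
ee_rot: [-3.141, 0.013, 2.796]
wrist_force: [-0.5, -0.5, 0.1]
width: 0.0737
finger_force: 0.0
```

>>> play_rows:
  translation:
    - [0, 0, 0]
    - [0, 0, 0]
    - [0, 0, 0]
    - [0, 0, 0]
    - [0, 0, 0]
    - [0, 0, 0]
    - [0, 0, 0]
    - [0, 0, 0]
  twist:
    - [0, 0, 1]
    - [0, 0, 1]
    - [0, 0, 1]
    - [0, 0, 1]
    - [0, 0, 1]
    - [0, 0, 1]
    - [0, 0, 1]
    - [0, 0, 1]
  gripper: [1, 1, 1, 1, 1, 1, 1, 1]

```text
time: 10.0
tool_pos: [0.4682, -0.1116, 0.31]
ee_rot: [3.14, 0.001, 1.996]
wrist_force: [-0.7, -0.1, -0.3]
width: 0.0937
finger_force: 0.0
```

>>> play_rows:
  translation:
    - [0.68, 0.56, 0]
    - [0.68, 0.56, 0]
    - [0.68, 0.56, 0]
    - [0.68, 0.56, 0]
    - [0.68, 0.56, 0]
    - [0.68, 0.56, 0]
    - [0, 0, 0]
    - [0, 0, 0]
  twist:
    - [0, 0, 0]
    - [0, 0, 0]
    - [0, 0, 0]
    - [0, 0, 0]
    - [0, 0, 0]
    - [0, 0, 0]
    - [0, 0, 0]
    - [0, 0, 0]
  gripper: [1, 1, 1, 1, 1, 1, 1, 1]

```text
time: 10.8
tool_pos: [0.5225, 0.0933, 0.3095]
ee_rot: [3.141, 0.001, 2.001]
wrist_force: [0.6, -1.1, -0.3]
width: 0.0943
finger_force: 0.0
```

>>> play_rows:
  translation:
    - [0, 0, 0.9]
    - [0, 0, 0.9]
    - [0, 0, 0.6]
    - [0, 0, 0.26]
    - [0, 0, 0]
    - [0, 0, 0]
    - [0, 0, 0]
    - [0, 0, 0]
  twist:
    - [0, 0, 0]
    - [0, 0, 0]
    - [0, 0, 0]
    - [0, 0, 0]
    - [0, 0, 0]
    - [0, 0, 0]
    - [0, 0, 0]
    - [0, 0, 0]
  gripper: [1, 1, 1, 1, 0.1, 0.1, 0.1, 0.05]

```text
time: 11.6
tool_pos: [0.5227, 0.0925, 0.203]
ee_rot: [3.14, 0.001, 1.999]
wrist_force: [-1.2, -0.3, -0.1]
width: 0.0654
finger_force: 0.0
```

>>> play_rows:
  translation:
    - [0, 0, 0]
    - [0, 0, 0]
    - [0, 0, 0]
    - [0, 0, 0]
    - [0, 0, 0]
    - [0, 0, 0]
    - [0, 0, 0]
    - [0, 0, 0]
  twist:
    - [0, 0, 0]
    - [0, 0, 0]
    - [0, 0, 0]
    - [0, 0, 0]
    - [0, 0, 0]
    - [0, 0, 0]
    - [0, 0, 0]
    - [0, 0, 0]
  gripper: [0, -0.1, -0.2, -0.3, -0.4, -0.5, -0.5, -0.5]

```text
time: 12.4
tool_pos: [0.5224, 0.0928, 0.2023]
ee_rot: [-3.141, 0.0, 2.0]
wrist_force: [-2.0, -0.8, 2.3]
width: 0.0425
finger_force: 30.0
```

>>> play_rows:
  translation:
    - [0, 0, -0.5]
    - [0, 0, -1]
    - [0, 0, -1]
    - [0, 0, 0]
    - [0, 0, 0]
    - [0, 0, 0]
    - [0, 0, 0]
    - [0, 0, 0]
  twist:
    - [0, 0, 0]
    - [0, 0, 0]
    - [0, 0, -1]
    - [0, 0, -1]
    - [0, 0, -1]
    - [0, 0, -1]
    - [0, 0, -1]
    - [0, 0, -1]
  gripper: [-0.5, -0.5, -0.5, -0.5, -0.5, -0.5, -0.5, -0.5]

```text
time: 13.2
tool_pos: [0.5226, 0.093, 0.3018]
ee_rot: [3.141, 0.0, 2.604]
wrist_force: [-0.2, -0.1, -0.8]
width: 0.0426
finger_force: 30.0
```

>>> play_rows:
  translation:
    - [0, 0, 0]
    - [0, 0, 0]
    - [0, 0, 0]
    - [0, 0, 0]
    - [-0.26, -0.87, 0]
    - [-0.26, -0.87, 0]
    - [-0.26, -0.87, 0]
    - [-0.26, -0.87, 0]
  twist:
    - [0, 0, -1]
    - [0, 0, -1]
    - [0, 0, -1]
    - [0, 0, -1]
    - [0, 0, 0]
    - [0, 0, 0]
    - [0, 0, 0]
    - [0, 0, 0]
  gripper: [-0.5, -0.5, -0.5, -0.5, -0.5, -0.5, -0.5, -0.5]

```text
time: 14.0
tool_pos: [0.5442, -0.0519, 0.3019]
ee_rot: [3.141, 0.001, 3.0]
wrist_force: [0.9, 0.9, -0.7]
width: 0.0422
finger_force: 30.0
```

>>> play_rows:
  translation:
    - [-0.26, -0.87, 0]
    - [-0.26, -0.87, 0]
    - [0, 0, 0]
    - [0, 0, 0]
  twist:
    - [0, 0, 0]
    - [0, 0, 0]
    - [0, 0, 0]
    - [0, 0, 0]
  gripper: [-0.5, -0.5, -0.5, -0.5]

```text
time: 14.4
tool_pos: [0.5548, -0.1232, 0.3016]
ee_rot: [3.141, -0.0, 2.998]
wrist_force: [0.6, 0.1, -1.7]
width: 0.0422
finger_force: 30.0
```

```bash
python3 - <<'E'
from h import *
im=robot.snapshot("side")[:,:,::-1].copy(); cv2.imwrite("pics/side1.png",im)
cv2.imwrite("pics/side1c.png",cv2.resize(im[90:210,220:380],(800,600),interpolation=cv2.INTER_CUBIC))
E
```

```text
(no output)
```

View pics/side1c.png

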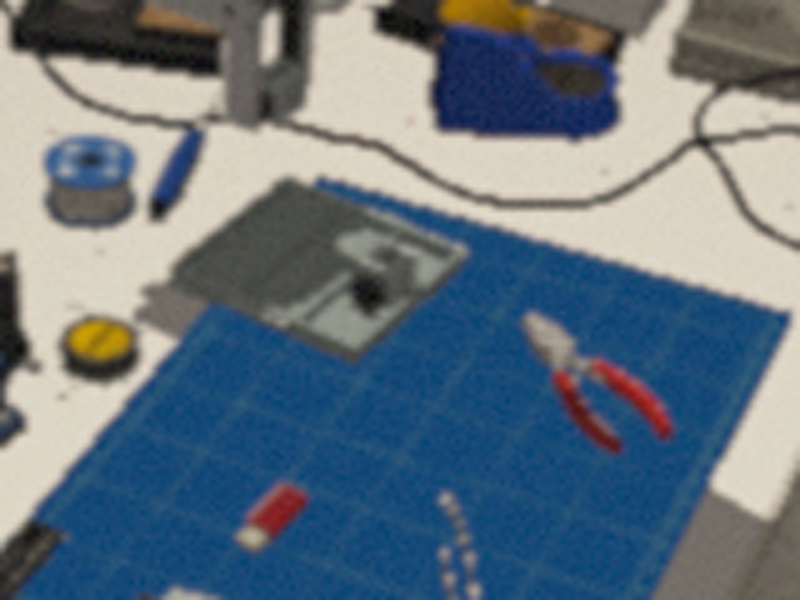

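>>> play_rows:
  translation:
    - [0, 0, 0.8]
    - [0, 0, 0.8]
    - [0, 0, 0.5]
    - [0, 0, 0.22]
    - [0, 0, 0]
  twist:
    - [0, 0, 0]
    - [0, 0, 0]
    - [0, 0, 0]
    - [0, 0, 0]
    - [0, 0, 0]
  gripper: [-0.5, -0.5, -0.5, -0.5, -0.5]

```text
time: 14.95
tool_pos: [0.5543, -0.1214, 0.2081]
ee_rot: [3.141, -0.003, 3.001]
wrist_force: [0.6, 0.7, -0.4]
width: 0.0427
finger_force: 30.0
```

>>> play_rows:
  translation:
    - [0, 0, 0.02]
    - [0, 0, 0]
    - [0, 0, 0]
    - [0, 0, -0.2]
    - [0, 0, -0.6]
    - [0, 0, -0.9]
    - [0, 0, -0.8]
    - [0, 0, 0]
  twist:
    - [0, 0, 0]
    - [0, 0, 0]
    - [0, 0, 0]
    - [0, 0, 0]
    - [0, 0, 0]
    - [0, 0, 0]
    - [0, 0, 0.98]
    - [0, 0, 0.98]
  gripper: [-0.5, 0.3, 0.3, 0.3, 0.3, 0.3, 1, 1]

```text
time: 15.75
tool_pos: [0.556, -0.1232, 0.3165]
ee_rot: [3.141, 0.013, 2.8]
wrist_force: [-0.2, -0.7, -0.2]
width: 0.0738
finger_force: 0.0
```

>>> play_rows:
  translation:
    - [0, 0, 0]
    - [0, 0, 0]
    - [0, 0, 0]
    - [0, 0, 0]
    - [0, 0, 0]
    - [0, 0, 0]
    - [0, 0, 0]
    - [0, 0, 0]
  twist:
    - [0, 0, 0.98]
    - [0, 0, 0.98]
    - [0, 0, 0.98]
    - [0, 0, 0.98]
    - [0, 0, 0.98]
    - [0, 0, 0.98]
    - [0, 0, 0.98]
    - [0, 0, 0.98]
  gripper: [1, 1, 1, 1, 1, 1, 1, 1]

```text
time: 16.55
tool_pos: [0.5547, -0.1228, 0.31]
ee_rot: [3.14, 0.001, 2.016]
wrist_force: [-0.7, 0.4, -0.3]
width: 0.0942
finger_force: 0.0
```

>>> play_rows:
  translation:
    - [0, 0, 0]
    - [0, 0, 0]
    - [0, 0, 0]
    - [0, 0, 0]
    - [0.93, -0.26, 0]
    - [0.93, -0.26, 0]
    - [0.93, -0.26, 0]
    - [0.93, -0.26, 0]
  twist:
    - [0, 0, 0.98]
    - [0, 0, 0.98]
    - [0, 0, 0.98]
    - [0, 0, 0.98]
    - [0, 0, 0]
    - [0, 0, 0]
    - [0, 0, 0]
    - [0, 0, 0]
  gripper: [1, 1, 1, 1, 1, 1, 1, 1]

```text
time: 17.35
tool_pos: [0.5041, 0.0245, 0.31]
ee_rot: [3.139, 0.0, 1.627]
wrist_force: [0.5, 0.6, -0.5]
width: 0.0939
finger_force: 0.0
```

>>> play_rows:
  translation:
    - [0.93, -0.26, 0]
    - [0.93, -0.26, 0]
    - [0.93, -0.26, 0]
    - [0.93, -0.26, 0]
    - [0.93, -0.26, 0]
    - [0, 0, 0]
    - [0, 0, 0]
  twist:
    - [0, 0, 0]
    - [0, 0, 0]
    - [0, 0, 0]
    - [0, 0, 0]
    - [0, 0, 0]
    - [0, 0, 0]
    - [0, 0, 0]
  gripper: [1, 1, 1, 1, 1, 1, 1]

```text
time: 18.05
tool_pos: [0.442, 0.2067, 0.3097]
ee_rot: [3.14, 0.0, 1.63]
wrist_force: [0.5, 0.3, 0.4]
width: 0.0941
finger_force: 0.0
```

>>> play_rows:
  translation:
    - [0, 0, 0.9]
    - [0, 0, 0.9]
    - [0, 0, 0.6]
    - [0, 0, 0.26]
    - [0, 0, 0]
    - [0, 0, 0]
    - [0, 0, 0]
    - [0, 0, 0]
  twist:
    - [0, 0, 0]
    - [0, 0, 0]
    - [0, 0, 0]
    - [0, 0, 0]
    - [0, 0, 0]
    - [0, 0, 0]
    - [0, 0, 0]
    - [0, 0, 0]
  gripper: [1, 1, 1, 1, 0.1, 0.1, 0.1, 0.05]

```text
time: 18.85
tool_pos: [0.4426, 0.2059, 0.2028]
ee_rot: [3.141, -0.0, 1.627]
wrist_force: [-0.6, 0.0, -0.1]
width: 0.0655
finger_force: 0.0
```

>>> play_rows:
  translation:
    - [0, 0, 0]
    - [0, 0, 0]
    - [0, 0, 0]
    - [0, 0, 0]
    - [0, 0, 0]
    - [0, 0, 0]
    - [0, 0, 0]
    - [0, 0, 0]
  twist:
    - [0, 0, 0]
    - [0, 0, 0]
    - [0, 0, 0]
    - [0, 0, 0]
    - [0, 0, 0]
    - [0, 0, 0]
    - [0, 0, 0]
    - [0, 0, 0]
  gripper: [0, -0.1, -0.2, -0.3, -0.4, -0.5, -0.5, -0.5]

```text
time: 19.65
tool_pos: [0.4422, 0.2063, 0.2022]
ee_rot: [-3.142, 0.0, 1.628]
wrist_force: [-1.8, -0.9, 1.4]
width: 0.0424
finger_force: 29.8
```

>>> play_rows:
  translation:
    - [0, 0, -0.5]
    - [0, 0, -1]
    - [0, 0, -1]
    - [0, 0, 0]
    - [0, 0, 0]
    - [0, 0, 0]
    - [0, 0, 0]
    - [0, 0, 0]
  twist:
    - [0, 0, 0]
    - [0, 0, 0]
    - [0, 0, -0.98]
    - [0, 0, -0.98]
    - [0, 0, -0.98]
    - [0, 0, -0.98]
    - [0, 0, -0.98]
    - [0, 0, -0.98]
  gripper: [-0.5, -0.5, -0.5, -0.5, -0.5, -0.5, -0.5, -0.5]

```text
time: 20.45
tool_pos: [0.4424, 0.2062, 0.3019]
ee_rot: [3.141, 0.001, 2.22]
wrist_force: [-0.4, -0.2, -1.0]
width: 0.0426
finger_force: 29.8
```

>>> play_rows:
  translation:
    - [0, 0, 0]
    - [0, 0, 0]
    - [0, 0, 0]
    - [0, 0, 0]
    - [0, 0, 0]
    - [0, 0, 0]
    - [0, 0, 0]
    - [0, 0, 0]
  twist:
    - [0, 0, -0.98]
    - [0, 0, -0.98]
    - [0, 0, -0.98]
    - [0, 0, -0.98]
    - [0, 0, -0.98]
    - [0, 0, -0.98]
    - [0, 0, -0.98]
    - [0, 0, -0.98]
  gripper: [-0.5, -0.5, -0.5, -0.5, -0.5, -0.5, -0.5, -0.5]

```text
time: 21.25
tool_pos: [0.4424, 0.2062, 0.3018]
ee_rot: [-3.141, 0.001, 3.004]
wrist_force: [-0.3, 0.1, -1.3]
width: 0.0424
finger_force: 29.9
```

>>> play_rows:
  translation:
    - [-0.32, -0.86, 0]
    - [-0.32, -0.86, 0]
    - [-0.32, -0.86, 0]
    - [-0.32, -0.86, 0]
    - [-0.32, -0.86, 0]
    - [-0.32, -0.86, 0]
    - [-0.32, -0.86, 0]
    - [-0.32, -0.86, 0]
  twist:
    - [0, 0, 0]
    - [0, 0, 0]
    - [0, 0, 0]
    - [0, 0, 0]
    - [0, 0, 0]
    - [0, 0, 0]
    - [0, 0, 0]
    - [0, 0, 0]
  gripper: [-0.5, -0.5, -0.5, -0.5, -0.5, -0.5, -0.5, -0.5]

```text
time: 22.05
tool_pos: [0.5049, -0.0824, 0.302]
ee_rot: [-3.141, 0.001, 3.0]
wrist_force: [0.8, 0.0, -0.1]
width: 0.0422
finger_force: 29.9
```

>>> play_rows:
  translation:
    - [-0.3, -0.86, 0]
    - [0, 0, 0]
    - [0, 0, 0]
  twist:
    - [0, 0, 0]
    - [0, 0, 0]
    - [0, 0, 0]
  gripper: [-0.5, -0.5, -0.5]

```text
time: 22.35
tool_pos: [0.5117, -0.1171, 0.3017]
ee_rot: [3.141, -0.001, 2.998]
wrist_force: [-0.0, 0.2, -1.1]
width: 0.0424
finger_force: 29.8
```

```bash
python3 - <<'E'
from h import *
im=robot.snapshot("side")[:,:,::-1].copy()
cv2.imwrite("pics/side2c.png",cv2.resize(im[90:180,230:350],(800,600),interpolation=cv2.INTER_CUBIC))
E
```

```text
(no output)
```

View pics/side2c.png

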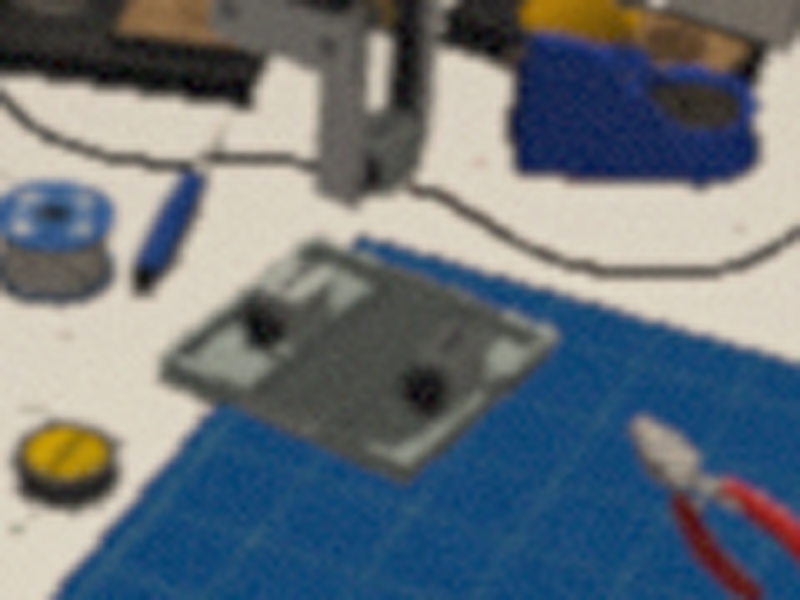

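>>> play_rows:
  translation:
    - [0, 0, 0.8]
    - [0, 0, 0.8]
    - [0, 0, 0.5]
    - [0, 0, 0.22]
    - [0, 0, 0]
  twist:
    - [0, 0, 0]
    - [0, 0, 0]
    - [0, 0, 0]
    - [0, 0, 0]
    - [0, 0, 0]
  gripper: [-0.5, -0.5, -0.5, -0.5, -0.5]

```text
time: 22.9
tool_pos: [0.5112, -0.1152, 0.2082]
ee_rot: [3.141, -0.003, 3.001]
wrist_force: [-0.2, 0.5, -0.2]
width: 0.0427
finger_force: 29.8
```

>>> play_rows:
  translation:
    - [0, 0, 0.02]
    - [0, 0, 0]
    - [0, 0, 0]
    - [0, 0, -0.2]
    - [0, 0, -0.6]
    - [0, 0, -0.9]
    - [0, 0, -1]
    - [0, 0, -1]
  twist:
    - [0, 0, 0]
    - [0, 0, 0]
    - [0, 0, 0]
    - [0, 0, 0]
    - [0, 0, 0]
    - [0, 0, 0]
    - [0, 0, 0]
    - [0, 0, 0]
  gripper: [-0.5, 0.3, 0.3, 0.3, 0.3, 0.3, 0.3, 0.3]

```text
time: 23.7
tool_pos: [0.5114, -0.1164, 0.3593]
ee_rot: [-3.141, 0.001, 3.0]
wrist_force: [0.2, -0.5, 0.3]
width: 0.0614
finger_force: 0.0
```

>>> play_rows:
  translation:
    - [0, 1, -0.5]
    - [0, 1, -0.5]
    - [0, 1, 0]
    - [0, 1, 0]
    - [0, 1, 0]
    - [0, 1, 0]
    - [0, 1, 0]
    - [0, 0, 0]
  twist:
    - [0, 0, 0]
    - [0, 0, 0]
    - [0, 0, 0]
    - [0, 0, 0]
    - [0, 0, 0]
    - [0, 0, 0]
    - [0, 0, 0]
    - [0, 0, 0]
  gripper: [0.3, 0.3, 0.3, 0.3, 0.3, 0.3, 0.3, 0.3]

```text
time: 24.5
tool_pos: [0.551, 0.1647, 0.3975]
ee_rot: [3.139, 0.001, 3.006]
wrist_force: [0.8, -0.3, -0.2]
width: 0.061
finger_force: 0.0
```

```bash
python3 - <<'E'
from h import *
t=robot.snapshot("top")[:,:,::-1].copy();s=robot.snapshot("side")[:,:,::-1].copy()
a=rect("top",t,0.511,-0.118,0.02,0.08,400)
b=cv2.resize(s[100:190,240:330],(400,400),interpolation=cv2.INTER_CUBIC)
cv2.imwrite("pics/fin.png",np.hstack([a,b]))
print([(np.round(d["centre"],3).tolist(),round(d["score"],2)) for c in("top","side") for d in robot.spot_point("buffer_a",c)],robot.get_obs()["time"])
for n in["usb_stick","tip_tin","nine_volt","dip_chip","driver_blue"]:print(n,[np.round(d["centre"],3).tolist() for d in robot.spot_point(n,"side")])
E
```

```text
[([0.274, 0.435, 0.005], 0.59), ([0.517, -0.117, 0.002], 0.52), ([0.469, -0.117, 0.004], 0.49), ([0.552, -0.125, 0.002], 0.47), ([0.551, -0.122, 0.008], 0.71), ([0.273, 0.436, 0.0], 0.67), ([0.512, -0.117, 0.004], 0.59), ([0.47, -0.111, 0.005], 0.53)] 24.7
usb_stick [[0.438, 0.111, 0.006]]
tip_tin [[0.59, 0.023, -0.0]]
nine_volt [[0.655, 0.02, 0.002]]
dip_chip [[0.537, 0.202, 0.001]]
driver_blue [[0.513, -0.121, 0.004], [0.642, -0.194, 0.002]]
```

View pics/fin.png

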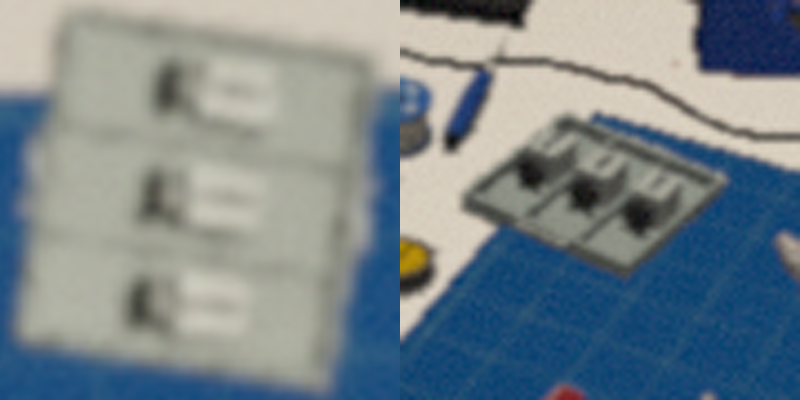

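The picture shows all three buffers lying flat, one per compartment, with pads to the left at about (165,85), (150,195) and (140,300). The bystanders have not moved, and the arm is clear of everything.

```bash
python3 -c "
from bench import robot
print(robot.close_job())"
```

```text
the job is handed in; nothing more can be done
None
```

All three buffers squeezed to about 42.5 mm at 30 N per finger (above the 15–25 N test range, below the 60 N limit), so all are firm; I set each flat in its own compartment of the divided tray and handed the job in at about 25 s, verdict not shown.

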